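# Shut down the chamfering machine and unload it

### The job

The chamfering run is finished: turn the machine's speed knob fully anticlockwise to its end stop, then flip the red power toggle over to its off side (the red dot), and only then slide the yellow-framed guard fully open along its rails. Lift the orange T-shaped bracket off the machine and set it down gently, standing on its flat base, in the blue tray; do not drop it, and leave the tin and the brush alone.

Things in the scene. Friction and masses are not known exactly. Their poses are not given: they have to be found in the camera images.
- control: Grey control box fixed to the bench, 200 (x) x 160 (y) x 70 mm high, to the left or right of the machine, turned up to 0.45 rad; origin under its centre. On its flat top: the speed knob, axis at x = -45 mm, and the power toggle at x = +62 mm, both at y = 0. Green dot (on) beside the toggle at +y, red dot (off) at -y.
- knob (a joint): Speed knob, rad: 0 at the fully anticlockwise end stop (seen from above; minimum, red tick), grows clockwise to a stop at 4.7; starts between 0.9 and 2.5. It stays where it is left; friction about 0.06 N m.
- knob_grip (a point): On the knob's vertical axis, 107 mm above the bench, at the height to grip. The black knob is a disc 66 mm across carrying a straight grip bar 63 mm long, 14 mm wide and 32 mm high (82 to 114 mm above the bench, top 7 mm above this point). The bar lies along this frame's x axis and turns with the knob: its yaw is the box's yaw minus the joint value. A white mark on top is on its -x half.
- toggle (a joint): Power toggle, rad: 0 on (leans 0.45 rad to the box's +y, green dot), 0.9 off (leans 0.45 rad to -y, red dot). Over-centre: past the middle (0.45) it tips to the nearer side and stays; under 1 N sideways at the tip moves it.
- toggle_tip (a point): Centre of the rounded end of the red bat, which is 16 mm thick and reaches 8 mm beyond this point. The bat is 60 mm long from its pivot, 84 mm above the bench, to this point; at either side the point is 138 mm above the bench and 26 mm off the middle of the switch, upright it is 144 mm high. Its collar, 28 mm across, ends 88 mm above the bench.
- machine: Chamfering machine fixed to the bench: green body with a flat steel deck 90 mm above the bench, foot 220 (x) x 320 (y) mm, turned up to 0.3 rad; origin under its centre. The bracket stands on the deck near y = -75 mm; the other half is the guard's parking place.
- guard (a joint): Sliding chip guard, m: 0 closed over the bracket, 0.15 fully open at its stop; slides level towards the machine's +y. Friction about 3 N; stays where it is left. A clear tunnel with yellow frame, 160 (x) x 142 (y) mm, top 159 mm above the bench, open at both y ends.
- guard_handle (a point): Middle of the black upright grip bar on top of the guard, 180 mm above the bench; moves with the guard. The bar is 90 mm long along the machine's x, 16 mm thick along y, 36 mm high (159 to 195 mm above the bench).
- bracket: Loose orange-painted aluminium bracket, 0.2 to 0.4 kg: base plate 50 (x) x 110 (y) x 10 mm with an upright rib 16 mm thick (x), 100 mm long (y) along its middle, 50 mm high in all; origin under the centre of its base. Starts standing on the deck, origin 90 mm above the bench, rib up to 0.35 rad off the machine's y.
- tray: Blue open tray fixed to the bench, 250 (x) x 180 (y) x 35 mm high, walls 5 mm, turned up to 0.45 rad, on the other side of the machine from the control box; origin under its centre.
- tray_in (a point): Centre of the tray's inner floor, 5 mm above the bench; axes as the tray's.
- tin: White closed tin, 80 mm across, 110 mm high, loose, beyond the machine; origin under its centre. Leave alone.
- brush: Loose brush 200 mm long, lying roughly along y beyond the machine; origin under its middle. Leave alone.

How it is judged:
By the outcome, as a careful person would: the job done as asked, in the order asked, and still so for the second after the job is handed in, with the robot touching nothing.
It also fails if it takes over 72 s, if anything falls off the work surface, if the arm or the gripper's body presses on something with over 40 N, if the wrist force passes 120 N, or if a joint passes its speed limit or range.

### The arm

A 7-joint arm with a two-finger parallel gripper is mounted at the origin on the work surface. World frame = base frame: x ahead of the robot, y to its left, z up, the work surface at z = 0. Lengths are in m, angles in rad, forces in N, time in s.
With the tool pointing down it reaches from about 0.425 to 0.925 m from the base axis. Payload 6.8 kg.
Tool frame: the origin (TCP) lies midway between the tips of the shut fingers; the grasp point (between the pads) lies 19 mm behind it; z points along the fingers, y is the direction in which the jaws open and shut (so a half turn about z gives the same grasp; the last joint's range is limited). The gripper opens to 85 mm and grips with 20 to 120 N. Pads are 22 mm wide; open, the fingers measure 114 mm over their backs; the gripper's body (76 mm by 85 mm) begins 54 mm behind the grasp point. The pads swing forward as they close: fully open they stand 13 mm farther back than shut.
Start: joints at [-1.264, 0.477, 0.022, 1.555, -0.011, 1.109, -0.083], TCP at [0.272, 0.618, 0.231] pointing down, gripper open.
Joint ranges: [-2.96, 2.96], [-0.34, 2.1], [-1.41, 1.46], [0.24, 2.44], [-1.37, 4.51], [0.17, 1.92], [-2.96, 2.96]. Speed limits (rad/s): [2.39, 2.39, 3.14, 3.14, 3.14, 3.14, 3.14].

### API

Orientations are given as a rotation vector (axis times angle).
In Python, from bench import r, imaging gives the robot as it stands.
- The arm moves only by the tool jog_arm, never from a script. Its argument "rows" is a list of rows, each an object with "delta_rot": the turn, a rotation vector about the tool's x, y, z in degrees, a list of three; "xyz": the shift along the tool's x, y, z in cm, a list of three; "fingers": the closure, from 0 (fully open) to 1 (shut). A call has exactly 5 rows; each row is the pose to reach, as a shift and turn from the pose measured when the call began, along the tool's axes at that moment; what a row does not reach only later rows make up. A row lasts 1/12 s, in which the tool goes at most 41.7 mm and 7.16 degrees, less where a joint would pass 70% of its speed; a pose out of reach is approached as far as the arm can. A call with a gripper value outside its range is refused whole. The fingers move at their own pace and stop on an object; "grip_force" is the grip in N (left out, the last holds). Time passes only in rows, so rows that repeat a pose let the fingers close, or fill a call up. It gives the time, the measured TCP pose, the force and the opening at its end, in the units of the state.
- r.get_obs(): the state, without advancing time (a new reading comes with each control period).
- imaging.grab_frame(name): name is "scene" or "top" or "wrist"; returns the picture (480x640x3 uint8, blue, green, red); there is no depth.
- imaging.camera_info(name): a dict with "camera_matrix" (3x3 intrinsics, pixels), "xyz" and "attitude" of the camera in the world. Camera axes: x right, y down, z forward; pixel columns grow to the right and rows downward; lengths in m; the calibration is good to about 2 mm. A picture is of the moment at which its call begins: read the wrist's pose just before it. camera_info takes no time and is no camera call; for the wrist camera it gives the pose at the moment of the call.
- r.hand_in(): hands the job in, once; it reports no verdict.
Trained networks look in the newest picture that a camera, given by its name, has taken for a name from the list of things; names that differ only in an ending like _2 or _b are one class to them, and where a whole thing is asked for, a point or a joint stands for the part that bears it (a point fixed in the world has none). Each returns a list of dicts, best first, with "conf" (0 to 1); they miss things now and then, are a little off and sometimes report something else, mostly with a low value. They report only what shows in the picture. A call takes as long as a camera call.
- imaging.find_in(camera, query): "position" ([column, row] in pixels, amid what is visible of it).
- imaging.cut_out(camera, query): "region" (480x640 bool, what is visible of it) and "position" ([column, row] in pixels, amid what is visible of it).
- imaging.tip_of(camera, query): "position" ([column, row] in pixels: a listed point, or the origin of a listed thing).
The state is a dict: "clock": time; "joints": joint angles; "qvel": joint speeds; "tau": joint torques, N m; "tcp_pos": TCP position; "orientation": TCP orientation; "contact_force": force on the tool from outside, world axes, zero at the start; "moment": the same for the moment, N m; "grip_width": finger opening in m.
Only numpy, scipy, OpenCV 4.12 (cv2) and the standard library are available. Lean on these libraries where they do the work, as an engineer would, in place of code of your own. Each camera call takes 0.05 s, during which the arm holds its last target.

## Working session

There is one attempt and no reset: what is moved stays moved. The work goes in short steps, Python scripts to look and compute and a tool call to move; the robot and the scene stay as the last step left them, time stands still between calls to the robot, and variables do not carry over. Pictures are saved under pics/ and viewed, and the job is handed in when it is done.

Besides the shell and the picture viewer there is one more tool, called after "Call:" in YAML: its name, and indented under it one key for each argument. jog_arm: Moves the arm, as the interface text tells. Its arguments: {"type":"object","properties":{"rows":{"type":"array","items":{"type":"object","properties":{"delta_rot":{"type":"array","items":{"type":"number"}},"xyz":{"type":"array","items":{"type":"number"}},"fingers":{"type":"number"}}}},"grip_force":{"type":"number"}},"required":["rows"]}

```bash
mkdir -p pics; ls; python3 - <<'E'
from bench import r, imaging
import cv2
print(r.get_obs())
for n in ("scene","top"):
    im=imaging.grab_frame(n); cv2.imwrite(f"pics/{n}0.png",im)
    print(n,imaging.camera_info(n))
    for q in ("knob_grip","toggle_tip","guard_handle","bracket","tray_in","machine","control","tray","tin","brush"):
        d=imaging.tip_of(n,q)
        print(q,[(x['conf'],x['position']) for x in d[:2]])
print(r.get_obs()['clock'])
E
```

```text
pics
{'clock': 0.0, 'joints': array([-1.26410839,  0.47777894,  0.02233649,  1.55646924, -0.01150582,
        1.1093119 , -0.08310746]), 'qvel': array([ 7.03524902e-04, -2.47491816e-04, -1.51746109e-03,  1.67220153e-03,
       -1.96628758e-03,  2.01986678e-05, -1.83345596e-03]), 'tau': array([ 4.67141635e-04, -5.96452045e+01,  1.60812624e+00, -2.81194675e+01,
        1.24586347e-02,  9.29083413e-03, -4.66557523e-06]), 'tcp_pos': array([0.2717896 , 0.61720215, 0.23033234]), 'orientation': array([-6.46812854e-01, -3.07402896e+00,  2.86206509e-03]), 'contact_force': array([-0.02578977,  0.3456828 ,  0.13729429]), 'moment': array([ 0.03315433, -0.04488308,  0.0069482 ]), 'grip_width': 0.08538458139589823}
scene {'camera_matrix': array([[581.71860021,   0.        , 321.27920172],
       [  0.        , 581.71860021, 244.35924616],
       [  0.        ,   0.        ,   1.        ]]), 'xyz': array([1.39054051, 0.8053022 , 0.88092185]), 'attitude': array([-0.95796486, -2.30290942,  1.23568166])}
knob_grip [(0.88, [500.8, 292.3])]
toggle_tip [(0.51, [471.8, 302.8])]
guard_handle [(0.83, [321.8
[... 286 characters left out ...]
[311.3, 353.1])]
top {'camera_matrix': array([[550.727748  ,   0.        , 308.77689239],
       [  0.        , 550.727748  , 242.05868289],
       [  0.        ,   0.        ,   1.        ]]), 'xyz': array([3.78214151e-01, 8.40749737e-04, 1.26448323e+00]), 'attitude': array([-2.15186495,  2.09638224, -0.20162293])}
knob_grip [(0.94, [124.8, 311.6]), (0.15, [475.0, 309.3])]
toggle_tip [(0.47, [125.0, 257.7])]
guard_handle [(0.71, [348.7, 278.6])]
bracket [(0.71, [127.2, 261.1])]
tray_in [(0.78, [476.3, 312.4])]
machine [(0.76, [311.1, 277.1]), (0.58, [348.3, 276.6])]
control [(0.95, [149.2, 298.0])]
tray [(0.78, [476.4, 311.7])]
tin [(0.57, [368.2, 176.2])]
brush [(0.72, [250.5, 173.2])]
1.1
```

View pics/scene0.png

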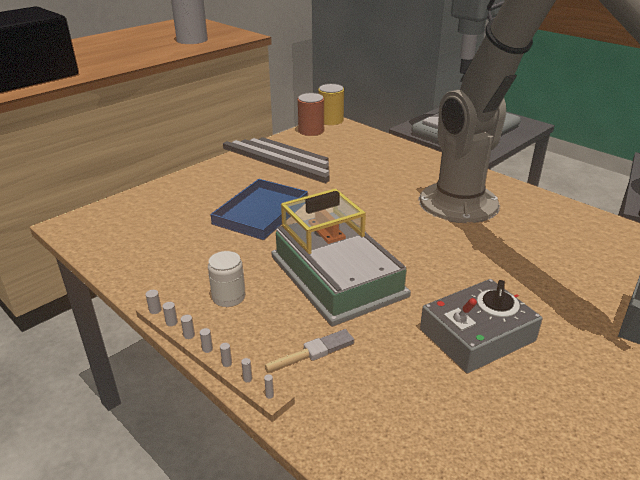

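View pics/top0.png

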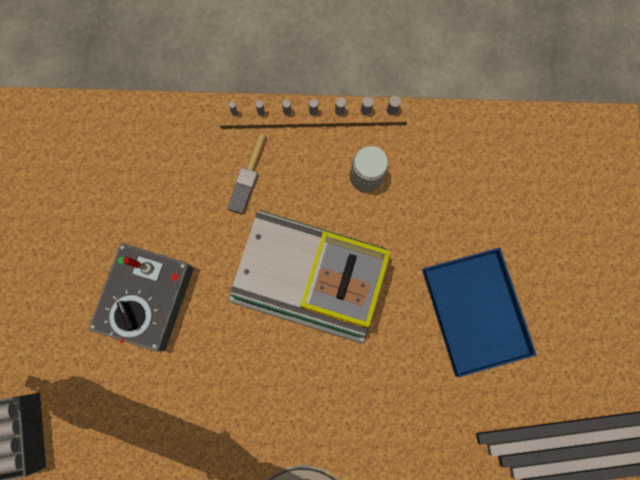

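```bash
cat > h.py <<'E'
import numpy as np, cv2
from scipy.spatial.transform import Rotation as R
from bench import r, imaging
def ray(n,px,info=None):
    c=info or imaging.camera_info(n); K=c['camera_matrix']
    d=np.linalg.inv(K)@np.array([px[0],px[1],1.]); return np.array(c['xyz']),R.from_rotvec(c['attitude']).as_matrix()@d
def atz(n,px,z,info=None):
    o,d=ray(n,px,info); return o+d*(z-o[2])/d[2]
def proj(n,P,info=None):
    c=info or imaging.camera_info(n); q=R.from_rotvec(c['attitude']).as_matrix().T@(np.array(P)-c['xyz']); q=c['camera_matrix']@q; return q[:2]/q[2]
def tri(a,b):
    (o1,d1),(o2,d2)=a,b; A=np.c_[d1,-d2]; t=np.linalg.lstsq(A,o2-o1,rcond=None)[0]
    p,q=o1+d1*t[0],o2+d2*t[1]; return (p+q)/2,np.linalg.norm(p-q)
E
python3 - <<'E'
from h import *
im=cv2.imread("pics/top0.png"); s=cv2.imread("pics/scene0.png")
a=cv2.resize(im[235:360,80:205],(600,600),interpolation=cv2.INTER_CUBIC);cv2.imwrite("pics/z1.png",a)
a=cv2.resize(im[200:350,220:400],(720,600),interpolation=cv2.INTER_CUBIC);cv2.imwrite("pics/z2.png",a)
a=cv2.resize(s[180:330,260:410],(600,600),interpolation=cv2.INTER_CUBIC);cv2.imwrite("pics/z3.png",a)
a=cv2.resize(im[240:390,410:560],(600,600),interpolation=cv2.INTER_CUBIC);cv2.imwrite("pics/z4.png",a)
for q,z,ps,pt in (("knob",.107,(500.8,292.3),(124.8,311.6)),("toggle",.138,(471.8,302.8),(125,257.7)),("handle",.18,(321.8,199.1),(348.7,278.6)),("tray",.005,(262.4,211.6),(476.3,312.4))):
    print(q,tri(ray("scene",ps),ray("top",pt)),atz("top",pt,z),atz("scene",ps,z))
E
```

```text
knob (array([0.43830643, 0.38276553, 0.1075422 ]), np.float64(0.0045078286671954015)) [0.43953681 0.38095653 0.107     ] [0.43575364 0.38399466 0.107     ]
toggle (array([0.54792416, 0.37912474, 0.14111024]), np.float64(0.00022357054407004626)) [0.54845453 0.38007518 0.138     ] [0.54429443 0.37741121 0.138     ]
handle (array([ 0.51127143, -0.07915512,  0.18237981]), np.float64(0.0012623405585658238)) [ 0.51198368 -0.07981226  0.18      ] [ 0.50797451 -0.08158426  0.18      ]
tray (array([ 0.46215428, -0.38288382,  0.00176563]), np.float64(0.005760044407384912)) [ 0.46387472 -0.38416452  0.005     ] [ 0.46447951 -0.37547057  0.005     ]
```

View pics/z1.png

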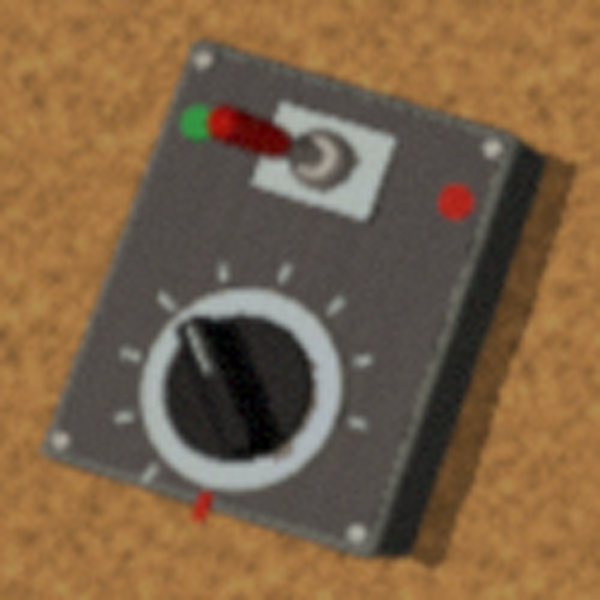

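View pics/z2.png

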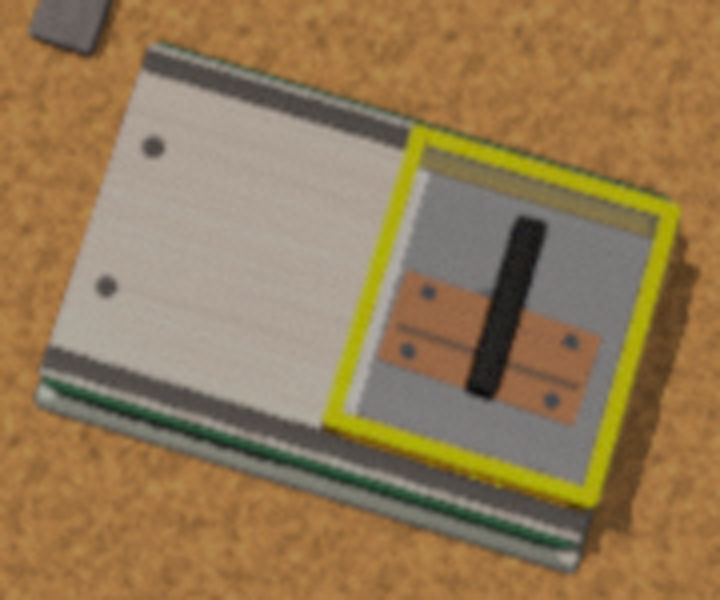

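View pics/z4.png

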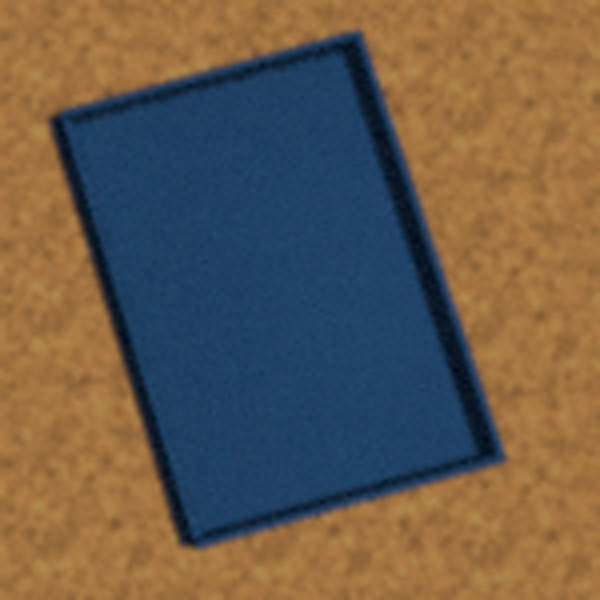

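View pics/z3.png

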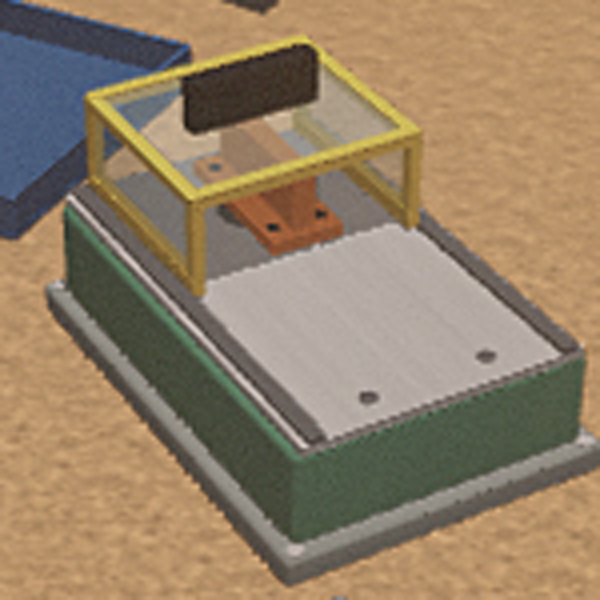

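```bash
python3 - <<'E'
from h import *
def z1(u,v):return 80+u/4.8-.4,235+v/4.8-.4
def z2(u,v):return 220+u/4-.4,200+v/4-.4
def z4(u,v):return 410+u/4-.4,240+v/4-.4
P=lambda p,z:atz("top",p,z)[:2]
def ang(d): return np.degrees(np.arctan2(d[1],d[0]))
s=[P(z1(*p),.07) for p in ((203,60),(493,149),(357,533),(60,440))]
print("screws",np.mean(s,0),[np.round(x,4) for x in s],"yaw",ang(s[0]-s[3]),ang(s[1]-s[2]),ang(s[0]-s[1])-90,ang(s[3]-s[2])-90)
k=P(z1(241,388),.076);print("ring",k,"dots",P(z1(197,123),.07),P(z1(455,202),.07),"collar",P(z1(325,160),.088))
a,b=P(z1(189,322),.114),P(z1(210,372),.114);print("mark",a,b,ang(a-b))
c0=np.mean(s,0);y=np.radians(np.mean([ang(s[0]-s[3]),ang(s[1]-s[2]),ang(s[0]-s[1])-90,ang(s[3]-s[2])-90]))
e=np.array([np.cos(y),np.sin(y)]);print("knob/toggle pred",c0-.045*e,c0+.062*e,np.degrees(y))
h=[P(z2(*p),.195) for p in ((531,218),(482,396))];print("handle",np.mean(h,0),ang(h[0]-h[1]),np.linalg.norm(h[0]-h[1]))
g=[P(z2(*p),.159) for p in ((415,127),(678,206),(593,500),(328,425))];print("guard",np.mean(g,0),ang(g[0]-g[3]),ang(g[1]-g[2]),ang(g[0]-g[1])-90,ang(g[3]-g[2])-90)
bb=[P(z2(*p),.10) for p in ((408,272),(602,337),(574,423),(378,362))];print("brk",np.mean(bb,0),[np.round(x,4) for x in bb],ang(bb[0]-bb[1]),ang(bb[3]-bb[2]))
t=[P(z4(*p),.035) for p in ((52,118),(362,33),(503,460),(187,545))];print("tray",np.mean(t,0),ang(t[0]-t[3]),ang(t[1]-t[2]))
o=r.get_obs(); M=R.from_rotvec(o['orientation']).as_matrix(); print(M.round(3))
E
```

```text
screws [0.47658365 0.3683095 ] [array([0.5821, 0.4119]), array([0.5445, 0.2763]), array([0.3712, 0.3248]), array([0.4085, 0.4603])] yaw -15.581019371341517 -15.632716688603313 -15.513120955538142 -15.397918441018334
ring [0.43332195 0.37972861] dots [0.55289183 0.41200482] [0.5197788 0.2918785] collar [0.53502735 0.34703679]
mark [0.45931612 0.39254975] [0.43805977 0.38156759] 27.32328408226828
knob/toggle pred [0.43322683 0.38035884] [0.5363197 0.3517082] -15.531193864125326
handle [ 0.51476093 -0.07389328] -14.507764712276202 0.09100285263659456
guard [ 0.51617452 -0.07491692] -14.736320354283146 -15.867442934773864 -15.557847699158359 -14.242445940264574
brk [ 0.50430341 -0.07214556] [array([ 0.5439, -0.0277]), array([ 0.5118, -0.1313]), array([ 0.466 , -0.1168]), array([ 0.4955, -0.0128])] 72.80507673328219 74.1804239444088
tray [ 0.46536623 -0.37987363] 16.870375473831555 16.099023680051346
[[-0.915  0.403 -0.   ]
 [ 0.403  0.915 -0.   ]
 [ 0.    -0.    -1.   ]]
```

Call:
jog_arm:
  rows:
    - {"xyz":[-3.4,-2.1,0],"delta_rot":[0,0,7],"fingers":0}
    - {"xyz":[-6.8,-4.2,0],"delta_rot":[0,0,14],"fingers":0}
    - {"xyz":[-10.2,-6.3,0],"delta_rot":[0,0,21],"fingers":0}
    - {"xyz":[-13.6,-8.4,0],"delta_rot":[0,0,28],"fingers":0}
    - {"xyz":[-17,-10.6,0],"delta_rot":[0,0,35],"fingers":0}
  grip_force: 40

```text
clock: 1.52
tcp_pos: [0.3857, 0.4508, 0.2315]
orientation: [-1.549, -2.733, -0.001]
contact_force: [0.4, -0.2, 0.1]
grip_width: 0.0854
```

```bash
cat >> h.py <<'E'
def to(p,yaw=None,q=True):
    "print shift (cm, tool axes) to world TCP p and turn about tool z to jaw (tool y) yaw, degrees"
    o=r.get_obs(); M=R.from_rotvec(o['orientation']).as_matrix()
    d=M.T@(np.array(p)-o['tcp_pos'])*100
    y=np.degrees(np.arctan2(M[1,1],M[0,1]))
    print("t",round(o['clock'],2),"tcp",o['tcp_pos'].round(4),"jawyaw",round(y,1),"tilt",M[2].round(3),"w",round(o['grip_width'],4),"F",o['contact_force'].round(1),"Mz",o['moment'].round(2),"j7",o['joints'][6].round(2))
    print("shift cm",d.round(2),"turn tz",None if yaw is None else round(y-yaw,1))
E
python3 -c "
from h import *
to([.4332,.380,.23],-63.5)"
```

```text
t 1.52 tcp [0.3857 0.4508 0.2315] jawyaw 30.9 tilt [ 0.     0.001 -1.   ] w 0.0854 F [ 0.4 -0.2  0.1] Mz [-0.07 -0.02  0.01] j7 -0.36
shift cm [-8.51  0.44  0.15] turn tz 94.4
```

Call:
jog_arm:
  rows:
    - {"xyz":[-2.5,0.1,0],"delta_rot":[0,0,7],"fingers":0}
    - {"xyz":[-5,0.2,0],"delta_rot":[0,0,14],"fingers":0}
    - {"xyz":[-7,0.3,0],"delta_rot":[0,0,21],"fingers":0}
    - {"xyz":[-8.5,0.4,0],"delta_rot":[0,0,28],"fingers":0}
    - {"xyz":[-8.5,0.4,0],"delta_rot":[0,0,35],"fingers":0}

```text
clock: 1.93
tcp_pos: [0.4356, 0.376, 0.232]
orientation: [2.311, 2.126, 0.002]
contact_force: [0.3, 0.0, 0.8]
grip_width: 0.0852
```

Call:
jog_arm:
  rows:
    - {"xyz":[0,0,0],"delta_rot":[0,0,7],"fingers":0}
    - {"xyz":[0,0,0],"delta_rot":[0,0,14],"fingers":0}
    - {"xyz":[0,0,0],"delta_rot":[0,0,21],"fingers":0}
    - {"xyz":[0,0,0],"delta_rot":[0,0,28],"fingers":0}
    - {"xyz":[0,0,0],"delta_rot":[0,0,35],"fingers":0}

```text
clock: 2.35
tcp_pos: [0.4356, 0.3761, 0.2321]
orientation: [2.848, 1.324, 0.003]
contact_force: [0.2, 0.4, -0.1]
grip_width: 0.0854
```

```bash
python3 -c "
from h import *
to([.4332,.380,.23],-63.5)
im=imaging.grab_frame('wrist');cv2.imwrite('pics/w1.png',im)
i=imaging.camera_info('wrist');print(i)
print(proj('wrist',[.4332,.380,.114],i))
d=imaging.tip_of('wrist','knob_grip');print(d and d[0]);
if d: print(atz('wrist',d[0]['position'],.107,i))
"
```

```text
t 2.35 tcp [0.4356 0.3761 0.2321] jawyaw -40.1 tilt [ 0.001  0.001 -1.   ] w 0.0854 F [ 0.2  0.4 -0.1] Mz [ 0.01  0.02 -0.01] j7 -1.36
shift cm [ 0.15 -0.44  0.21] turn tz 23.4
{'camera_matrix': array([[407.04252289,   0.        , 321.13386798],
       [  0.        , 407.04252289, 241.8182975 ],
       [  0.        ,   0.        ,   1.        ]]), 'xyz': array([0.48284317, 0.43387564, 0.37445528]), 'attitude': array([ 2.68322949, -0.99123531, -0.14445757])}
[316.21670359 233.21813636]
{'position': [311.4, 231.2], 'conf': 0.55}
[0.43030468 0.38176826 0.107     ]
```

View pics/w1.png

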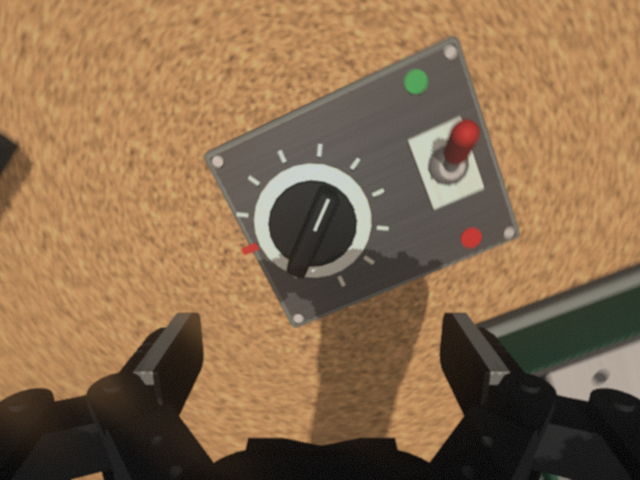

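```bash
python3 - <<'E'
from h import *
i=imaging.camera_info('wrist')
f=lambda p,z:atz('wrist',p,z,i)
print(f((313,221),.072),f((312,222),.082))
a,b=f((329,187),.114),f((298,272),.114);print(a,b,(a+b)/2,np.linalg.norm(a-b),np.degrees(np.arctan2(*(a-b)[1::-1])))
m,n=f((327,201),.114),f((316,231),.114);print(np.degrees(np.arctan2(*(m-n)[1::-1])))
s=[f(p,.07)[:2] for p in ((218,161),(450,52),(509,233),(298,318))];print(np.mean(s,0),[np.degrees(np.arctan2(*(x)[::-1])) for x in (s[1]-s[0],s[2]-s[3])])
E
```

```text
[0.42962849 0.38016589 0.072     ] [0.43030503 0.38185473 0.082     ]
[0.45931164 0.39829582 0.114     ] [0.40587661 0.36685547 0.114     ] [0.43259413 0.38257564 0.114     ] 0.061998366871616625 30.471900347721686
30.48615808903513
[0.47237395 0.3673592 ] [np.float64(-15.722804787764451), np.float64(-16.00157492367387)]
```

```bash
python3 -c "
from h import *
to([.4318,.381,.09],-60.5)"
```

```text
t 2.45 tcp [0.4355 0.3761 0.232 ] jawyaw -39.8 tilt [ 0.001  0.002 -1.   ] w 0.0851 F [-0.1  0.2 -0.2] Mz [0.01 0.06 0.04] j7 -1.35
shift cm [ 0.12 -0.62 14.2 ] turn tz 20.7
```

Call:
jog_arm:
  rows:
    - {"xyz":[0.1,-0.6,2],"delta_rot":[0,0,7],"fingers":0.2}
    - {"xyz":[0.1,-0.6,5],"delta_rot":[0,0,14],"fingers":0.2}
    - {"xyz":[0.1,-0.6,8],"delta_rot":[0,0,20.7],"fingers":0.2}
    - {"xyz":[0.1,-0.6,9],"delta_rot":[0,0,20.7],"fingers":0.2}
    - {"xyz":[0.1,-0.6,9.5],"delta_rot":[0,0,20.7],"fingers":0.2}

```text
clock: 2.87
tcp_pos: [0.4306, 0.3799, 0.1352]
orientation: [3.033, 0.808, -0.002]
contact_force: [0.5, 0.3, -1.2]
grip_width: 0.0683
```

```bash
python3 -c "
from h import *
to([.4318,.381,.09],-60.5)"
```

```text
t 2.87 tcp [0.4306 0.3799 0.1352] jawyaw -60.2 tilt [-0.002  0.003 -1.   ] w 0.0683 F [ 0.5  0.3 -1.2] Mz [ 0.03  0.05 -0.  ] j7 -1.62
shift cm [ 0.17 -0.05  4.52] turn tz 0.3
```

Call:
jog_arm:
  rows:
    - {"xyz":[0.1,0,1.5],"delta_rot":[0,0,0],"fingers":0.2}
    - {"xyz":[0.1,0,3],"delta_rot":[0,0,0],"fingers":0.2}
    - {"xyz":[0.1,0,4],"delta_rot":[0,0,0],"fingers":0.2}
    - {"xyz":[0.1,0,4.4],"delta_rot":[0,0,0],"fingers":0.3}
    - {"xyz":[0.1,0,4.5],"delta_rot":[0,0,0],"fingers":0.5}

```text
clock: 3.28
tcp_pos: [0.4317, 0.3803, 0.0903]
orientation: [3.032, 0.811, -0.002]
contact_force: [-0.3, -0.1, 0.7]
grip_width: 0.0491
```

Call:
jog_arm:
  rows:
    - {"xyz":[0,0,0],"delta_rot":[0,0,0],"fingers":0.7}
    - {"xyz":[0,0,0],"delta_rot":[0,0,0],"fingers":0.9}
    - {"xyz":[0,0,0],"delta_rot":[0,0,0],"fingers":1}
    - {"xyz":[0,0,0],"delta_rot":[0,0,0],"fingers":1}
    - {"xyz":[0,0,0],"delta_rot":[0,0,0],"fingers":1}
  grip_force: 25

```text
clock: 3.7
tcp_pos: [0.4324, 0.3806, 0.0913]
orientation: [3.033, 0.811, 0.0]
contact_force: [0.3, -1.0, 7.2]
grip_width: 0.0136
```

```bash
python3 -c "
from h import *
to([.4318,.381,.09],-60.5)
im=imaging.grab_frame('wrist');cv2.imwrite('pics/w2.png',im)"
```

```text
t 3.7 tcp [0.4324 0.3806 0.0913] jawyaw -60.1 tilt [-0.     0.002 -1.   ] w 0.0136 F [ 0.3 -1.   7.2] Mz [-0.25  0.04  0.02] j7 -1.58
shift cm [-0.04 -0.07  0.13] turn tz 0.4
```

View pics/w2.png

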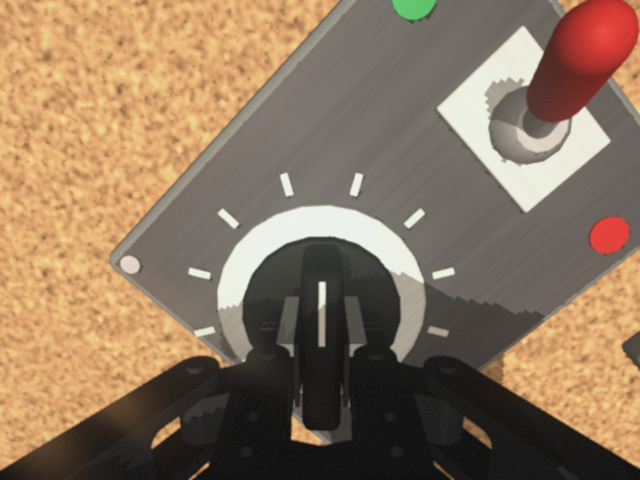

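Call:
jog_arm:
  rows:
    - {"xyz":[0,0,-0.1],"delta_rot":[0,0,-7],"fingers":1}
    - {"xyz":[0,0,-0.1],"delta_rot":[0,0,-14],"fingers":1}
    - {"xyz":[0,0,-0.1],"delta_rot":[0,0,-21],"fingers":1}
    - {"xyz":[0,0,-0.1],"delta_rot":[0,0,-28],"fingers":1}
    - {"xyz":[0,0,-0.1],"delta_rot":[0,0,-35],"fingers":1}

```text
clock: 4.17
tcp_pos: [0.431, 0.3818, 0.0915]
orientation: [2.643, 1.696, -0.002]
contact_force: [-1.0, 4.2, -8.5]
grip_width: 0.0136
```

```bash
python3 -c "
from h import *
to([.4324,.3808,.09],74.3)"
```

```text
t 4.17 tcp [0.431  0.3818 0.0915] jawyaw -24.6 tilt [-0.002 -0.    -1.   ] w 0.0136 F [-1.   4.2 -8.5] Mz [ 0.94  0.22 -0.11] j7 -1.08
shift cm [-0.03  0.16  0.15] turn tz -98.9
```

Call:
jog_arm:
  rows:
    - {"xyz":[0,0.0,0.05],"delta_rot":[0,0,-7],"fingers":1}
    - {"xyz":[0,0.0,0.05],"delta_rot":[0,0,-14],"fingers":1}
    - {"xyz":[0,0.0,0.05],"delta_rot":[0,0,-21],"fingers":1}
    - {"xyz":[0,0.0,0.05],"delta_rot":[0,0,-28],"fingers":1}
    - {"xyz":[0,0.0,0.05],"delta_rot":[0,0,-35],"fingers":1}

```text
clock: 4.58
tcp_pos: [0.4292, 0.3821, 0.0914]
orientation: [-2.002, -2.419, 0.006]
contact_force: [-6.2, -1.6, 7.2]
grip_width: 0.0137
```

Call:
jog_arm:
  rows:
    - {"xyz":[0,0.0,0],"delta_rot":[0,0,-7],"fingers":1}
    - {"xyz":[0,0.0,0],"delta_rot":[0,0,-14],"fingers":1}
    - {"xyz":[0,0.0,0],"delta_rot":[0,0,-21],"fingers":1}
    - {"xyz":[0,0.0,0],"delta_rot":[0,0,-28],"fingers":1}
    - {"xyz":[0,0.0,0],"delta_rot":[0,0,-35],"fingers":1}

```text
clock: 5.0
tcp_pos: [0.4276, 0.3813, 0.0914]
orientation: [-1.172, -2.91, 0.009]
contact_force: [-4.4, -3.4, 5.2]
grip_width: 0.0136
```

```bash
python3 -c "
from h import *
to([.4324,.3808,.09],74.3)"
```

```text
t 5.0 tcp [0.4276 0.3813 0.0914] jawyaw 46.1 tilt [ 0.002 -0.007 -1.   ] w 0.0136 F [-4.4 -3.4  5.2] Mz [-0.7   1.09 -0.08] j7 -0.04
shift cm [-0.38  0.3   0.14] turn tz -28.2
```

Call:
jog_arm:
  rows:
    - {"xyz":[0.0,0.0,0],"delta_rot":[0,0,-7],"fingers":1}
    - {"xyz":[0,0.0,0],"delta_rot":[0,0,-14],"fingers":1}
    - {"xyz":[0,0.0,0],"delta_rot":[0,0,-20],"fingers":1}
    - {"xyz":[0,0.0,0],"delta_rot":[0,0,-24],"fingers":1}
    - {"xyz":[0,0.0,0],"delta_rot":[0,0,-26],"fingers":1}

```text
clock: 5.42
tcp_pos: [0.4268, 0.3801, 0.0914]
orientation: [-0.482, -3.097, 0.011]
contact_force: [-3.1, -3.0, 5.5]
grip_width: 0.0133
```

```bash
python3 -c "
from h import *
to([.430,.3808,.09],74.3)"
```

```text
t 5.42 tcp [0.4268 0.3801 0.0914] jawyaw 72.3 tilt [ 0.006 -0.008 -1.   ] w 0.0133 F [-3.1 -3.   5.5] Mz [-0.67  0.49 -0.06] j7 0.35
shift cm [-0.29  0.17  0.14] turn tz -2.0
```

Call:
jog_arm:
  rows:
    - {"xyz":[0.0,0.0,0],"delta_rot":[0,0,-1],"fingers":1}
    - {"xyz":[0,0.0,0],"delta_rot":[0,0,-2],"fingers":1}
    - {"xyz":[0,0.0,0],"delta_rot":[0,0,-3],"fingers":1}
    - {"xyz":[0,0.0,0],"delta_rot":[0,0,-4],"fingers":1}
    - {"xyz":[0,0.0,0],"delta_rot":[0,0,-5],"fingers":1}

```text
clock: 5.83
tcp_pos: [0.4267, 0.3799, 0.0915]
orientation: [-0.348, -3.114, 0.011]
contact_force: [-2.5, -1.5, 1.5]
grip_width: 0.0132
```

```bash
python3 -c "
from h import *
to([.430,.3808,.09],74.3)"
```

```text
t 5.83 tcp [0.4267 0.3799 0.0915] jawyaw 77.3 tilt [ 0.007 -0.008 -1.   ] w 0.0132 F [-2.5 -1.5  1.5] Mz [-0.24  0.3  -1.04] j7 0.42
shift cm [-0.3   0.16  0.15] turn tz 3.0
```

Call:
jog_arm:
  rows:
    - {"xyz":[0,0,0],"delta_rot":[0,0,0],"fingers":0.6}
    - {"xyz":[0,0,0],"delta_rot":[0,0,0],"fingers":0.5}
    - {"xyz":[0,0,-0.5],"delta_rot":[0,0,0],"fingers":0.4}
    - {"xyz":[0,0,-3],"delta_rot":[0,0,0],"fingers":0.4}
    - {"xyz":[0,0,-6.5],"delta_rot":[0,0,0],"fingers":0.4}

```text
clock: 6.25
tcp_pos: [0.4258, 0.3789, 0.1548]
orientation: [-0.346, -3.111, 0.018]
contact_force: [-0.0, 1.2, 0.2]
grip_width: 0.0513
```

Call:
jog_arm:
  rows:
    - {"xyz":[0,0,-4],"delta_rot":[0,0,0],"fingers":0.6}
    - {"xyz":[0,0,-7],"delta_rot":[0,0,0],"fingers":0.8}
    - {"xyz":[0,0,-7],"delta_rot":[0,0,0],"fingers":1}
    - {"xyz":[0,0,-7],"delta_rot":[0,0,0],"fingers":1}
    - {"xyz":[0,0,-7],"delta_rot":[0,0,0],"fingers":1}

```text
clock: 6.67
tcp_pos: [0.4265, 0.3794, 0.2246]
orientation: [-0.346, -3.111, 0.019]
contact_force: [0.3, -0.1, -0.2]
grip_width: 0.0002
```

```bash
python3 -c "
from h import *
c=np.array([.474,.368]);y=np.radians(-15.7);e=np.array([np.cos(y),np.sin(y)]);n=np.array([-e[1],e[0]])
t=c+.062*e+.06*n; print(t, c+.062*e)
to([*t,.118],74.3)
im=imaging.grab_frame('wrist');cv2.imwrite('pics/w3.png',im)
i=imaging.camera_info('wrist')
d=imaging.tip_of('wrist','toggle_tip');print(d and d[0])
print(proj('wrist',[*(c+.062*e+.026*n),.138],i))
if d: print(atz('wrist',d[0]['position'],.138,i))
"
```

```text
[0.54992292 0.40898428] [0.53368689 0.35122277]
t 6.67 tcp [0.4265 0.3794 0.2246] jawyaw 77.3 tilt [ 0.01  -0.013 -1.   ] w 0.0002 F [ 0.3 -0.1 -0.2] Mz [ 0.02 -0.07 -0.  ] j7 0.46
shift cm [-11.49   5.73  10.48] turn tz 3.0
[]
[355.26615678 412.60052958]
```

View pics/w3.png

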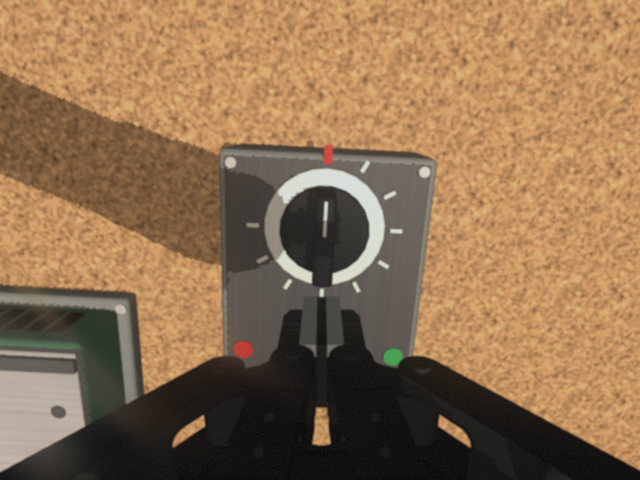

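Call:
jog_arm:
  rows:
    - {"xyz":[-3.5,1.8,0],"delta_rot":[0,0,1],"fingers":1}
    - {"xyz":[-7,3.6,0],"delta_rot":[0,0,2],"fingers":1}
    - {"xyz":[-10,5.2,0],"delta_rot":[0,0,3],"fingers":1}
    - {"xyz":[-11.7,5.9,0],"delta_rot":[0,0,3],"fingers":1}
    - {"xyz":[-11.7,5.9,2],"delta_rot":[0,0,3],"fingers":1}

```text
clock: 7.18
tcp_pos: [0.5587, 0.4109, 0.2025]
orientation: [-0.434, -3.104, 0.017]
contact_force: [1.3, 0.6, 1.1]
grip_width: 0.0001
```

```bash
python3 -c "
from h import *
to([.551,.4095,.118],74.3)
im=imaging.grab_frame('wrist');cv2.imwrite('pics/w4.png',im)
"
```

```text
t 7.18 tcp [0.5587 0.4109 0.2025] jawyaw 74.1 tilt [ 0.006 -0.012 -1.   ] w 0.0001 F [1.3 0.6 1.1] Mz [ 0.03 -0.1  -0.04] j7 0.52
shift cm [ 0.65 -0.25  8.45] turn tz -0.2
```

View pics/w4.png

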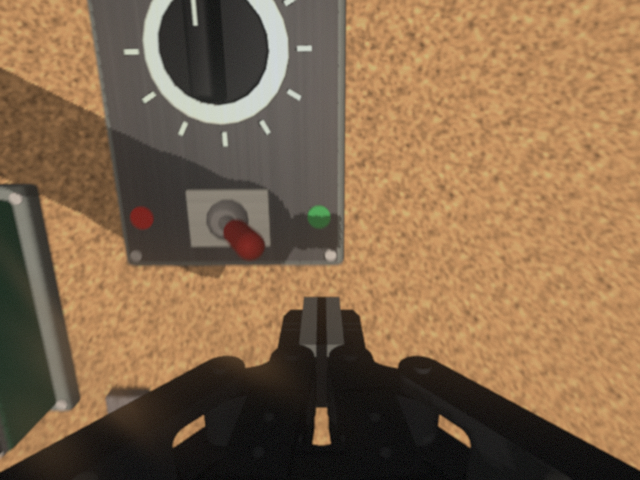

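```bash
python3 -c "
from h import *
i=imaging.camera_info('wrist')
print(atz('wrist',(248,243),.138,i),atz('wrist',(228,222),.088,i),atz('wrist',(319,216),.07,i),atz('wrist',(141,217),.07,i))
"
```

```text
[0.52993379 0.37600166 0.138     ] [0.52474817 0.35409502 0.088     ] [0.54031503 0.40945472 0.07      ] [0.50836213 0.2921148  0.07      ]
```

Call:
jog_arm:
  rows:
    - {"xyz":[0.9,-0.3,1.5],"delta_rot":[0,0,0],"fingers":1}
    - {"xyz":[0.9,-0.3,4],"delta_rot":[0,0,0],"fingers":1}
    - {"xyz":[0.9,-0.3,6.5],"delta_rot":[0,0,0],"fingers":1}
    - {"xyz":[0.9,-0.3,8.2],"delta_rot":[0,0,0],"fingers":1}
    - {"xyz":[0.9,-0.3,8.4],"delta_rot":[0,0,0],"fingers":1}

```text
clock: 7.65
tcp_pos: [0.5394, 0.4049, 0.1068]
orientation: [-0.428, -3.09, 0.039]
contact_force: [-0.2, -0.3, -0.7]
grip_width: 0.0004
```

```bash
python3 -c "
from h import *
y=np.radians(-15.7);e=np.array([np.cos(y),np.sin(y)]);n=np.array([-e[1],e[0]])
c=np.array([.533,.350])
o=r.get_obs()['tcp_pos'][:2]-c;print('box rel',o@e,o@n)
to([*(c+.008*n),.118],74.3)
im=imaging.grab_frame('wrist');cv2.imwrite('pics/w5.png',im)
"
```

```text
box rel -0.00868509031988759 0.054568606783965086
t 7.65 tcp [0.5394 0.4049 0.1068] jawyaw 74.3 tilt [ 0.018 -0.028 -0.999] w 0.0004 F [-0.2 -0.3 -0.7] Mz [-0.04 -0.   -0.03] j7 0.49
shift cm [-0.85 -4.69 -1.01] turn tz -0.0
```

View pics/w5.png

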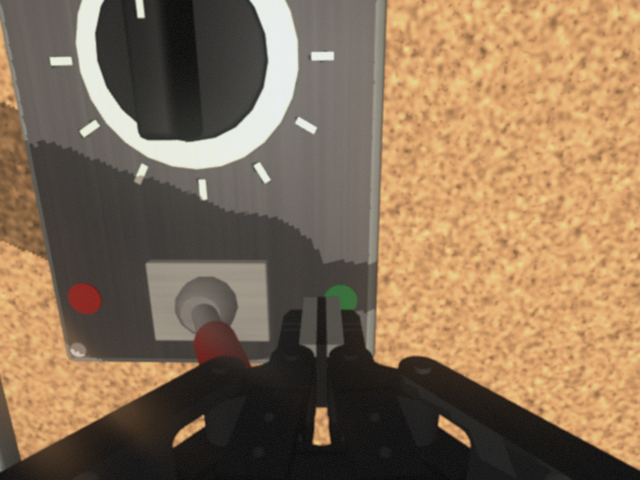

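```bash
cat >> h.py <<'E'
_to=to
def to(p,yaw=None):
    _to(p,yaw); M=R.from_rotvec(r.get_obs()['orientation']).as_matrix()
    print("level rot deg x,y:",np.degrees(M[2,1]).round(1),np.degrees(-M[2,0]).round(1))
E
```

Call:
jog_arm:
  rows:
    - {"xyz":[-0.4,0.3,-0.5],"delta_rot":[-0.8,-0.5,0],"fingers":1}
    - {"xyz":[-0.8,0.4,-1],"delta_rot":[-1.6,-1,0],"fingers":1}
    - {"xyz":[-0.8,0.4,-1],"delta_rot":[-1.6,-1,0],"fingers":1}
    - {"xyz":[-0.8,0.4,-1],"delta_rot":[-1.6,-1,0],"fingers":1}
    - {"xyz":[-0.8,0.4,-1],"delta_rot":[-1.6,-1,0],"fingers":1}

```text
clock: 8.12
tcp_pos: [0.55, 0.4077, 0.1196]
orientation: [0.431, 3.109, 0.005]
contact_force: [-1.3, -0.3, -0.8]
grip_width: 0.0
```

```bash
python3 -c "
from h import *
y=np.radians(-15.7);e=np.array([np.cos(y),np.sin(y)]);n=np.array([-e[1],e[0]])
c=np.array([.533,.350])
o=r.get_obs()['tcp_pos'][:2]-c;print('box rel',o@e,o@n)
to([*(c+.008*n),.118],74.3)
"
```

```text
box rel 0.0007226867890774193 0.060138452953649
t 8.12 tcp [0.55   0.4077 0.1196] jawyaw 74.2 tilt [-0.002  0.004 -1.   ] w 0.0 F [-1.3 -0.3 -0.8] Mz [-0.04 -0.06 -0.  ] j7 0.5
shift cm [ 0.06 -5.21  0.14] turn tz -0.1
level rot deg x,y: 0.2 0.1
```

Push towards −y.

Call:
jog_arm:
  rows:
    - {"xyz":[0,-1.5,0],"delta_rot":[0,0,0],"fingers":1}
    - {"xyz":[0,-2.5,0],"delta_rot":[0,0,0],"fingers":1}
    - {"xyz":[0,-3.5,0],"delta_rot":[0,0,0],"fingers":1}
    - {"xyz":[0,-4.5,0],"delta_rot":[0,0,0],"fingers":1}
    - {"xyz":[0,-5.2,0],"delta_rot":[0,0,0],"fingers":1}

```text
clock: 8.53
tcp_pos: [0.5355, 0.3558, 0.1194]
orientation: [0.433, 3.109, 0.004]
contact_force: [0.4, -0.5, 0.2]
grip_width: 0.0
```

```bash
python3 -c "
from h import *
y=np.radians(-15.7);e=np.array([np.cos(y),np.sin(y)]);n=np.array([-e[1],e[0]])
c=np.array([.533,.350])
o=r.get_obs()['tcp_pos'][:2]-c;print('box rel',o@e,o@n)
to([*(c+.008*n),.118],74.3)
im=imaging.grab_frame('wrist');cv2.imwrite('pics/w6.png',im)
"
```

```text
box rel 0.0008524865439797883 0.006311508301529842
t 8.53 tcp [0.5355 0.3558 0.1194] jawyaw 74.2 tilt [-0.002  0.003 -1.   ] w 0.0 F [ 0.4 -0.5  0.2] Mz [-0.   -0.03  0.02] j7 0.54
shift cm [0.09 0.17 0.14] turn tz -0.1
level rot deg x,y: 0.1 0.1
```

View pics/w6.png

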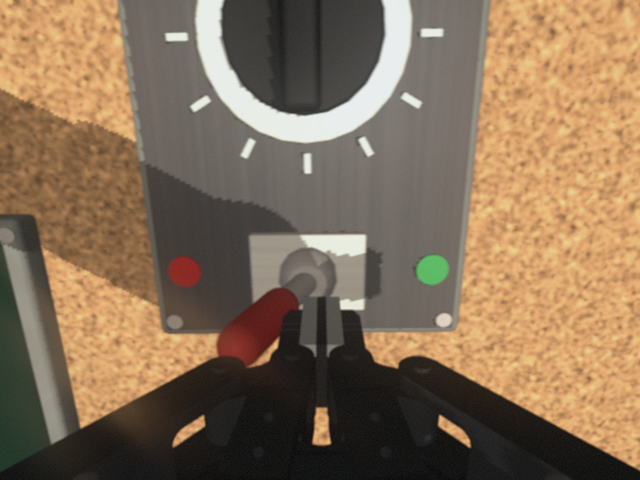

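Call:
jog_arm:
  rows:
    - {"xyz":[0,1.2,0],"delta_rot":[0,0,0],"fingers":1}
    - {"xyz":[0,1.2,-3.5],"delta_rot":[0,0,0],"fingers":1}
    - {"xyz":[0,1.2,-7.5],"delta_rot":[0,0,0],"fingers":1}
    - {"xyz":[0,1.2,-11],"delta_rot":[0,0,0],"fingers":1}
    - {"xyz":[0,0,-12],"delta_rot":[0,0,0],"fingers":1}

```text
clock: 9.0
tcp_pos: [0.5372, 0.3599, 0.2457]
orientation: [0.428, 3.104, 0.016]
contact_force: [0.5, 0.6, 1.3]
grip_width: -0.0001
```

```bash
python3 -c "
from h import *
to([.500,-.127,.24],75)
im=imaging.grab_frame('wrist');cv2.imwrite('pics/w7.png',im)
im=imaging.grab_frame('top');cv2.imwrite('pics/top7.png',im)
"
```

```text
t 9.0 tcp [0.5372 0.3599 0.2457] jawyaw 74.3 tilt [-0.007  0.011 -1.   ] w -0.0001 F [0.5 0.6 1.3] Mz [ 0.04 -0.03 -0.05] j7 0.56
shift cm [ -9.6  -47.88   0.1 ] turn tz -0.7
level rot deg x,y: 0.6 0.4
```

View pics/w7.png

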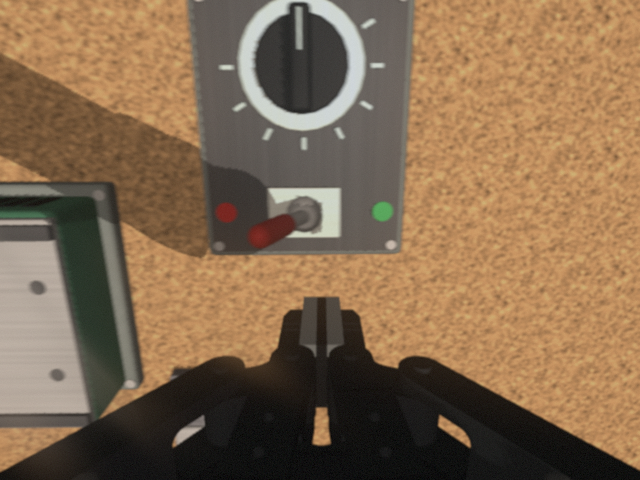

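Call:
jog_arm:
  rows:
    - {"xyz":[-0.8,-3.9,0],"delta_rot":[0.6,0.4,0],"fingers":1}
    - {"xyz":[-1.6,-7.8,0],"delta_rot":[0.6,0.4,0],"fingers":1}
    - {"xyz":[-2.4,-11.7,0],"delta_rot":[0.6,0.4,0],"fingers":1}
    - {"xyz":[-3.2,-15.6,0],"delta_rot":[0.6,0.4,0],"fingers":1}
    - {"xyz":[-4,-19.5,0],"delta_rot":[0.6,0.4,0],"fingers":1}

```text
clock: 9.52
tcp_pos: [0.5209, 0.1552, 0.2402]
orientation: [-0.434, -3.108, 0.009]
contact_force: [0.4, -0.3, -0.9]
grip_width: -0.0002
```

```bash
python3 -c "
from h import *
to([.500,-.127,.24],75)"
```

```text
t 9.52 tcp [0.5209 0.1552 0.2402] jawyaw 74.1 tilt [ 0.003 -0.006 -1.   ] w -0.0002 F [ 0.4 -0.3 -0.9] Mz [-0.06 -0.05  0.01] j7 0.87
shift cm [ -5.72 -27.71   0.17] turn tz -0.9
level rot deg x,y: -0.3 -0.2
```

Call:
jog_arm:
  rows:
    - {"xyz":[-0.8,-3.9,0],"delta_rot":[-0.3,-0.2,-0.9],"fingers":1}
    - {"xyz":[-1.6,-7.8,0],"delta_rot":[-0.3,-0.2,-0.9],"fingers":1}
    - {"xyz":[-2.4,-11.7,0],"delta_rot":[-0.3,-0.2,-0.9],"fingers":1}
    - {"xyz":[-3.2,-15.6,0],"delta_rot":[-0.3,-0.2,-0.9],"fingers":1}
    - {"xyz":[-4,-19.5,0],"delta_rot":[-0.3,-0.2,-0.9],"fingers":1}

```text
clock: 9.93
tcp_pos: [0.5052, -0.0445, 0.24]
orientation: [-0.409, -3.113, 0.002]
contact_force: [1.1, -0.3, -0.0]
grip_width: 0.0002
```

Call:
jog_arm:
  rows:
    - {"xyz":[-0.8,-3.9,0],"delta_rot":[0,0,0],"fingers":1}
    - {"xyz":[-1.5,-7,0],"delta_rot":[0,0,0],"fingers":1}
    - {"xyz":[-1.7,-8.2,0],"delta_rot":[0,0,0],"fingers":1}
    - {"xyz":[-1.7,-8.2,0],"delta_rot":[0,0,0],"fingers":1}
    - {"xyz":[-1.7,-8.2,0],"delta_rot":[0,0,0],"fingers":1}

```text
clock: 10.35
tcp_pos: [0.5003, -0.1279, 0.2389]
orientation: [-0.41, -3.111, 0.001]
contact_force: [1.1, 0.4, -0.5]
grip_width: -0.0002
```

```bash
python3 -c "
from h import *
to([.500,-.127,.172],75)
im=imaging.grab_frame('wrist');cv2.imwrite('pics/w8.png',im)
i=imaging.camera_info('wrist')
d=imaging.tip_of('wrist','guard_handle');print(d and d[0]);
if d: print(atz('wrist',d[0]['position'],.18,i))
"
```

```text
t 10.35 tcp [ 0.5003 -0.1279  0.2389] jawyaw 75.0 tilt [ 0.003 -0.001 -1.   ] w -0.0002 F [ 1.1  0.4 -0.5] Mz [ 0.01 -0.03 -0.05] j7 1.46
shift cm [0.03 0.09 6.69] turn tz -0.0
level rot deg x,y: -0.1 -0.2
{'position': [423.8, 262.9], 'conf': 0.61}
[ 0.5122546  -0.07317171  0.18      ]
```

View pics/w8.png

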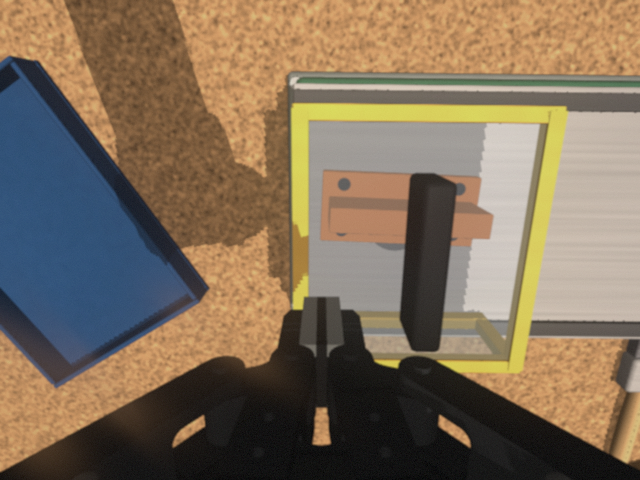

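Call:
jog_arm:
  rows:
    - {"xyz":[0,0,2],"delta_rot":[0,0,0],"fingers":1}
    - {"xyz":[0,0,4.5],"delta_rot":[0,0,0],"fingers":1}
    - {"xyz":[0,0,6.7],"delta_rot":[0,0,0],"fingers":1}
    - {"xyz":[0,0.5,6.7],"delta_rot":[0,0,0],"fingers":1}
    - {"xyz":[0,1.5,6.7],"delta_rot":[0,0,0],"fingers":1}

```text
clock: 10.87
tcp_pos: [0.5036, -0.1107, 0.1716]
orientation: [-0.404, -3.11, 0.001]
contact_force: [0.5, -0.0, 1.3]
grip_width: -0.0
```

```bash
python3 -c "
from h import *
n=np.array([np.sin(np.radians(15)),np.cos(np.radians(15))]);h=np.array([.5122,-.0735])
to([*(h+n*(.15-.0225)),.172],75)
"
```

```text
t 10.87 tcp [ 0.5036 -0.1107  0.1716] jawyaw 75.2 tilt [ 0.006 -0.001 -1.   ] w -0.0 F [ 0.5 -0.   1.3] Mz [-0.06  0.06 -0.  ] j7 1.44
shift cm [ 0.07 16.56 -0.07] turn tz 0.2
level rot deg x,y: -0.1 -0.3
```

Call:
jog_arm:
  rows:
    - {"xyz":[0,1,0],"delta_rot":[0,-0.3,0],"fingers":1}
    - {"xyz":[0,2,0],"delta_rot":[0,-0.3,0],"fingers":1}
    - {"xyz":[0,4,0],"delta_rot":[0,-0.3,0],"fingers":1}
    - {"xyz":[0,6,0],"delta_rot":[0,-0.3,0],"fingers":1}
    - {"xyz":[0,8,0],"delta_rot":[0,-0.3,0],"fingers":1}

```text
clock: 11.28
tcp_pos: [0.5255, -0.0327, 0.1729]
orientation: [0.405, 3.113, -0.003]
contact_force: [1.8, -4.7, -1.2]
grip_width: -0.0002
```

Call:
jog_arm:
  rows:
    - {"xyz":[0,1.5,0],"delta_rot":[0,0,0],"fingers":1}
    - {"xyz":[0,3,0],"delta_rot":[0,0,0],"fingers":1}
    - {"xyz":[0,4.5,0],"delta_rot":[0,0,0],"fingers":1}
    - {"xyz":[0,6,0],"delta_rot":[0,0,0],"fingers":1}
    - {"xyz":[0,7,0],"delta_rot":[0,0,0],"fingers":1}

```text
clock: 11.7
tcp_pos: [0.5446, 0.0371, 0.1742]
orientation: [0.402, 3.11, -0.003]
contact_force: [1.9, -3.4, 1.0]
grip_width: 0.0003
```

```bash
python3 -c "
from h import *
n=np.array([np.sin(np.radians(15)),np.cos(np.radians(15))]);h=np.array([.5122,-.0735])
to([*(h+n*(.15-.0225)),.172],75)
"
```

```text
t 11.7 tcp [0.5446 0.0371 0.1742] jawyaw 75.3 tilt [-0.006 -0.001 -1.   ] w 0.0003 F [ 1.9 -3.4  1. ] Mz [-0.72 -0.26 -0.04] j7 1.14
shift cm [0.27 1.23 0.21] turn tz 0.3
level rot deg x,y: -0.1 0.3
```

Small steps to the stop.

Call:
jog_arm:
  rows:
    - {"xyz":[0.1,0.5,0.1],"delta_rot":[0,0,0],"fingers":1}
    - {"xyz":[0.1,0.9,0.1],"delta_rot":[0,0,0],"fingers":1}
    - {"xyz":[0.1,1.2,0.1],"delta_rot":[0,0,0],"fingers":1}
    - {"xyz":[0.1,1.4,0.1],"delta_rot":[0,0,0],"fingers":1}
    - {"xyz":[0.1,1.6,0.1],"delta_rot":[0,0,0],"fingers":1}

```text
clock: 12.12
tcp_pos: [0.5469, 0.0492, 0.1737]
orientation: [0.407, 3.111, -0.009]
contact_force: [-5.6, -13.6, 10.0]
grip_width: 0.0001
```

```bash
python3 -c "
from h import *
n=np.array([np.sin(np.radians(15)),np.cos(np.radians(15))]);h=np.array([.5122,-.0735])
to([*(h+n*(.15-.0225)),.172],75)
"
```

```text
t 12.12 tcp [0.5469 0.0492 0.1737] jawyaw 75.1 tilt [-0.005 -0.005 -1.   ] w 0.0001 F [ -5.6 -13.6  10. ] Mz [-2.73  1.    0.  ] j7 1.11
shift cm [0.18 0.   0.17] turn tz 0.1
level rot deg x,y: -0.3 0.3
```

Call:
jog_arm:
  rows:
    - {"xyz":[0,0.3,0],"delta_rot":[0,0,0],"fingers":1}
    - {"xyz":[0,0.3,0],"delta_rot":[0,0,0],"fingers":1}
    - {"xyz":[0,-1,0],"delta_rot":[0,0,0],"fingers":1}
    - {"xyz":[0,-2.5,-1],"delta_rot":[0,0,0],"fingers":1}
    - {"xyz":[0,-5,-4.5],"delta_rot":[0,0,0],"fingers":1}

```text
clock: 12.53
tcp_pos: [0.5308, 0.0032, 0.214]
orientation: [-0.401, -3.111, 0.01]
contact_force: [0.7, 0.1, -0.1]
grip_width: 0.0002
```

```bash
python3 -c "
from h import *
to([.500,-.075,.22],-15)
"
```

```text
t 12.53 tcp [0.5308 0.0032 0.214 ] jawyaw 75.3 tilt [ 0.004 -0.007 -1.   ] w 0.0002 F [ 0.7  0.1 -0.1] Mz [ 0.01 -0.04  0.02] j7 1.2
shift cm [ 1.   -8.34 -0.54] turn tz 90.3
level rot deg x,y: -0.4 -0.2
```

Call:
jog_arm:
  rows:
    - {"xyz":[0.2,-2,-1],"delta_rot":[0,0,7],"fingers":0.8}
    - {"xyz":[0.4,-4,-2],"delta_rot":[0,0,14],"fingers":0.5}
    - {"xyz":[0.6,-6,-3],"delta_rot":[0,0,21],"fingers":0.2}
    - {"xyz":[0.8,-8,-3],"delta_rot":[0,0,28],"fingers":0}
    - {"xyz":[1,-8.3,-3],"delta_rot":[0,0,35],"fingers":0}

```text
clock: 12.95
tcp_pos: [0.499, -0.0784, 0.2454]
orientation: [-1.335, -2.842, 0.011]
contact_force: [0.2, 0.7, -1.2]
grip_width: 0.0605
```

Call:
jog_arm:
  rows:
    - {"xyz":[0,0,0],"delta_rot":[0,0,7],"fingers":0}
    - {"xyz":[0,0,0],"delta_rot":[0,0,14],"fingers":0}
    - {"xyz":[0,0,0],"delta_rot":[0,0,21],"fingers":0}
    - {"xyz":[0,0,0],"delta_rot":[0,0,28],"fingers":0}
    - {"xyz":[0,0,0],"delta_rot":[0,0,35],"fingers":0}

```text
clock: 13.37
tcp_pos: [0.4984, -0.0784, 0.2453]
orientation: [-2.136, -2.303, 0.01]
contact_force: [-1.2, 0.6, 0.7]
grip_width: 0.0854
```

Call:
jog_arm:
  rows:
    - {"xyz":[0,0,0],"delta_rot":[0,0,7],"fingers":0}
    - {"xyz":[0,0,0],"delta_rot":[0,0,14],"fingers":0}
    - {"xyz":[0,0,0],"delta_rot":[0,0,20],"fingers":0}
    - {"xyz":[0,0,0],"delta_rot":[0,0,20],"fingers":0}
    - {"xyz":[0,0,0],"delta_rot":[0,0,20],"fingers":0}

```text
clock: 13.78
tcp_pos: [0.4981, -0.0784, 0.2453]
orientation: [2.501, 1.901, -0.009]
contact_force: [0.4, 0.2, -0.1]
grip_width: 0.0853
```

```bash
python3 -c "
from h import *
to([.502,-.073,.106],-16.5)
i=imaging.camera_info('wrist');print(i)
im=imaging.grab_frame('wrist');cv2.imwrite('pics/w9.png',im)
im=imaging.grab_frame('top');cv2.imwrite('pics/top9.png',im)
im=imaging.grab_frame('scene');cv2.imwrite('pics/sc9.png',im)
for p in ([.5043,-.0721,.10],): print(proj('wrist',p,i))
"
```

```text
t 13.78 tcp [ 0.4981 -0.0784  0.2453] jawyaw -15.5 tilt [-0.005 -0.003 -1.   ] w 0.0853 F [ 0.4  0.2 -0.1] Mz [ 0.    0.09 -0.01] j7 -0.18
shift cm [ 0.69  0.28 13.93] turn tz 1.0
level rot deg x,y: -0.2 0.3
{'camera_matrix': array([[407.04252289,   0.        , 321.13386798],
       [  0.        , 407.04252289, 241.8182975 ],
       [  0.        ,   0.        ,   1.        ]]), 'xyz': array([ 0.51786592, -0.00494456,  0.38730834]), 'attitude': array([ 2.81656086, -0.38346945, -0.06181778])}
[328.89626235 214.10722305]
```

View pics/w9.png

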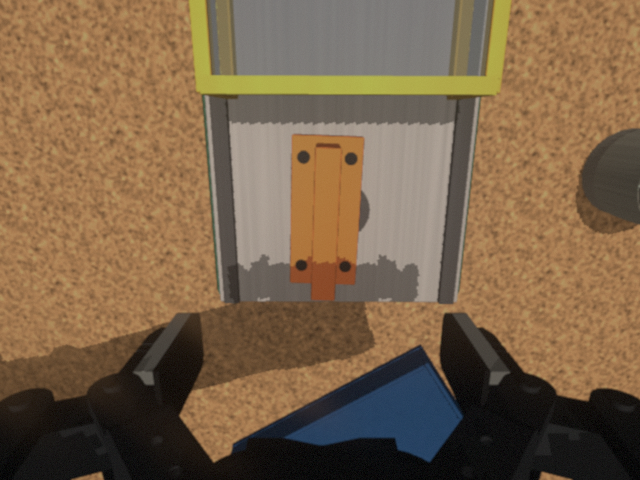

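View pics/sc9.png

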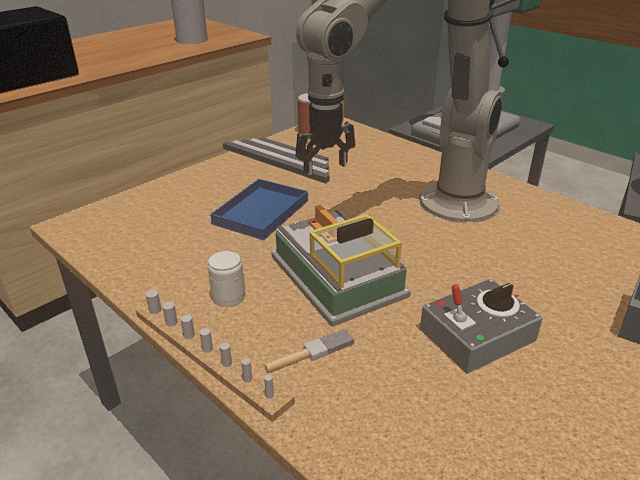

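View pics/top9.png

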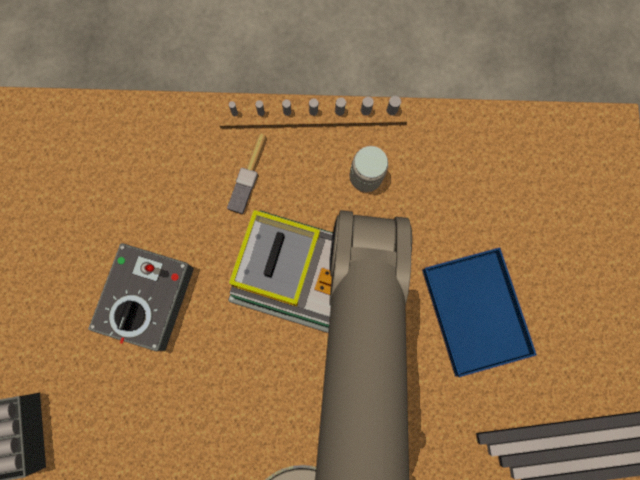

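```bash
python3 - <<'E'
from h import *
i=imaging.camera_info('wrist')
f=lambda p,z:atz('wrist',p,z,i)
ang=lambda d:np.degrees(np.arctan2(d[1],d[0]))
b=[f(p,.10) for p in ((293,135),(364,137),(355,284),(290,283))]
t=[f(p,.14) for p in ((317,147),(341,147),(335,300),(312,300))]
for q in (b,t): print(np.mean(q,0),ang(q[0]-q[3]),ang(q[1]-q[2]),np.linalg.norm(q[0]-q[1]),np.linalg.norm(q[3]-q[2]),np.linalg.norm(q[0]-q[3]))
# guard travel from top images
h=[atz("top",p,.195) for p in ((220+506/4-.4,200+307/4-.4),)]
im=cv2.imread('pics/top9.png');m=(im[230:285,262:290].max(2)<45);v,u=np.nonzero(m);print(u.mean()+262,v.mean()+230)
g=atz("top",(u.mean()+262,v.mean()+230),.19)
im=cv2.imread('pics/top0.png');m=(im[250:302,332:360].max(2)<45);v,u=np.nonzero(m);print(u.mean()+332,v.mean()+250)
g0=atz("top",(u.mean()+332,v.mean()+250),.19);print(g0,g,np.linalg.norm(g-g0),ang(g-g0))
to([.502,-.073,.106],-16.5)
E
```

```text
[ 0.5020968  -0.07132046  0.1       ] 72.04508836204465 72.59719166553855 0.04858186714147475 0.04964296869728988 0.10950121983980776
[ 0.50235945 -0.07098858  0.14      ] 72.33113067419735 72.95132918152785 0.014239290586456848 0.015317904020469815 0.0995798343252084
274.04481792717087 254.6918767507003
346.09646302250803 276.40836012861735
[ 0.51494064 -0.0739047   0.19      ] [0.55437437 0.0690678  0.19      ] 0.14831100593185706 74.58043077485766
t 13.93 tcp [ 0.4983 -0.0784  0.2453] jawyaw -15.6 tilt [-0.005 -0.003 -1.   ] w 0.0855 F [-0.7 -0.   1.2] Mz [0.03 0.03 0.03] j7 -0.18
shift cm [ 0.69  0.26 13.93] turn tz 0.9
level rot deg x,y: -0.2 0.3
```

Call:
jog_arm:
  rows:
    - {"xyz":[0.7,0.2,2],"delta_rot":[-0.2,0.3,1.9],"fingers":0}
    - {"xyz":[0.8,0.2,4],"delta_rot":[-0.2,0.3,1.9],"fingers":0.1}
    - {"xyz":[0.8,0.2,6.5],"delta_rot":[-0.2,0.3,1.9],"fingers":0.2}
    - {"xyz":[0.8,0.2,8],"delta_rot":[-0.2,0.3,1.9],"fingers":0.2}
    - {"xyz":[0.8,0.2,8.5],"delta_rot":[-0.2,0.3,1.9],"fingers":0.2}

```text
clock: 14.35
tcp_pos: [0.5003, -0.0715, 0.158]
orientation: [-2.53, -1.859, 0.005]
contact_force: [-1.0, 0.6, 0.3]
grip_width: 0.0684
```

```bash
python3 -c "
from h import *
to([.5025,-.0715,.107],-17.5)
im=imaging.grab_frame('wrist');cv2.imwrite('pics/w10.png',im)"
```

```text
t 14.35 tcp [ 0.5003 -0.0715  0.158 ] jawyaw -17.4 tilt [-0.001 -0.004 -1.   ] w 0.0684 F [-1.   0.6  0.3] Mz [ 0.01  0.02 -0.06] j7 -0.18
shift cm [0.07 0.23 5.09] turn tz 0.1
level rot deg x,y: -0.2 0.1
```

View pics/w10.png

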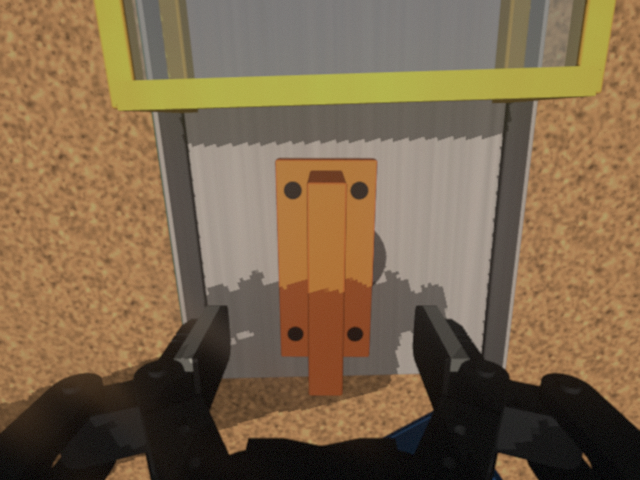

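Call:
jog_arm:
  rows:
    - {"xyz":[0.1,0.2,1.5],"delta_rot":[-0.2,0.1,0],"fingers":0.2}
    - {"xyz":[0.1,0.2,3],"delta_rot":[-0.2,0.1,0],"fingers":0.2}
    - {"xyz":[0.1,0.2,4.2],"delta_rot":[-0.2,0.1,0],"fingers":0.2}
    - {"xyz":[0.1,0.2,4.8],"delta_rot":[-0.2,0.1,0],"fingers":0.3}
    - {"xyz":[0.1,0.2,4.9],"delta_rot":[-0.2,0.1,0],"fingers":0.5}

```text
clock: 14.82
tcp_pos: [0.5026, -0.0712, 0.1091]
orientation: [-2.531, -1.86, -0.0]
contact_force: [0.2, 0.4, 0.9]
grip_width: 0.0492
```

Call:
jog_arm:
  rows:
    - {"xyz":[0,0,0],"delta_rot":[0,0,0],"fingers":0.6}
    - {"xyz":[0,0,0],"delta_rot":[0,0,0],"fingers":0.7}
    - {"xyz":[0,0,0],"delta_rot":[0,0,0],"fingers":0.8}
    - {"xyz":[0,0,0],"delta_rot":[0,0,0],"fingers":1}
    - {"xyz":[0,0,0],"delta_rot":[0,0,0],"fingers":1}
  grip_force: 50

```text
clock: 15.23
tcp_pos: [0.5032, -0.0712, 0.1101]
orientation: [2.531, 1.86, 0.002]
contact_force: [-1.4, -0.1, 5.9]
grip_width: 0.0151
```

```bash
python3 -c "
from h import *
to([.5025,-.0715,.107],-17.5)
im=imaging.grab_frame('wrist');cv2.imwrite('pics/w11.png',im)"
```

```text
t 15.23 tcp [ 0.5032 -0.0712  0.1101] jawyaw -17.4 tilt [ 0.001  0.001 -1.   ] w 0.0151 F [-1.4 -0.1  5.9] Mz [0.01 0.35 0.04] j7 -0.15
shift cm [-0.05 -0.06  0.31] turn tz 0.1
level rot deg x,y: 0.1 -0.1
```

View pics/w11.png

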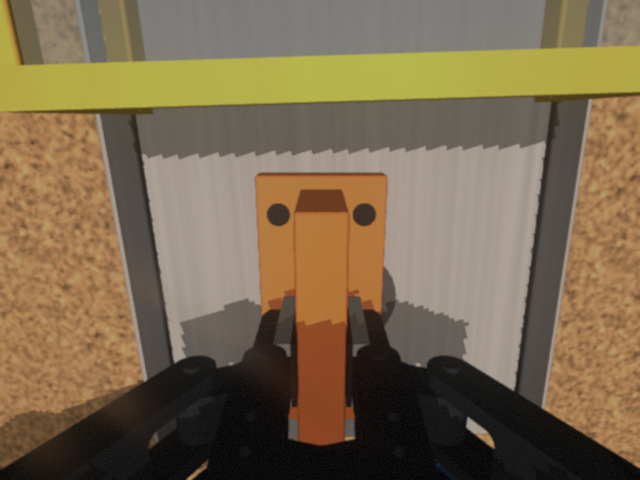

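Call:
jog_arm:
  rows:
    - {"xyz":[0,0,-0.5],"delta_rot":[0,0,0],"fingers":1}
    - {"xyz":[0,0,-2],"delta_rot":[0,0,0],"fingers":1}
    - {"xyz":[0,0,-4],"delta_rot":[0,0,0],"fingers":1}
    - {"xyz":[0,0,-6],"delta_rot":[0,0,0],"fingers":1}
    - {"xyz":[0,0,-7],"delta_rot":[0,0,0],"fingers":1}

```text
clock: 15.7
tcp_pos: [0.5038, -0.0715, 0.1822]
orientation: [2.53, 1.859, 0.005]
contact_force: [0.7, 0.3, -2.1]
grip_width: 0.0155
```

```bash
python3 -c "
from h import *
to([.464,-.380,.18],-17.5)
im=imaging.grab_frame('wrist');cv2.imwrite('pics/w12.png',im)"
```

```text
t 15.7 tcp [ 0.5038 -0.0715  0.1822] jawyaw -17.4 tilt [ 0.002  0.003 -1.   ] w 0.0155 F [ 0.7  0.3 -2.1] Mz [ 0.02 -0.03 -0.03] j7 -0.19
shift cm [-30.63   5.41   0.19] turn tz 0.1
level rot deg x,y: 0.2 -0.1
```

View pics/w12.png

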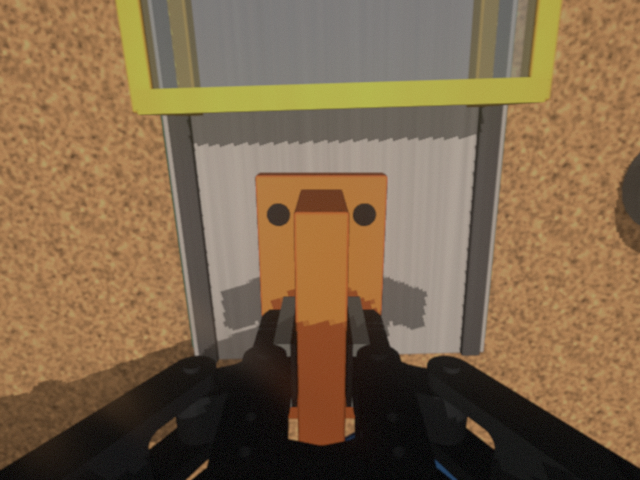

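Call:
jog_arm:
  rows:
    - {"xyz":[-1.5,0.3,0],"delta_rot":[0,0,0],"fingers":1}
    - {"xyz":[-4.5,0.8,0],"delta_rot":[0,0,0],"fingers":1}
    - {"xyz":[-8,1.4,0],"delta_rot":[0,0,0],"fingers":1}
    - {"xyz":[-11.5,2,0],"delta_rot":[0,0,0],"fingers":1}
    - {"xyz":[-15,2.6,0],"delta_rot":[0,0,0],"fingers":1}

```text
clock: 16.17
tcp_pos: [0.4838, -0.2234, 0.1822]
orientation: [2.529, 1.861, 0.007]
contact_force: [0.4, -0.8, -4.0]
grip_width: 0.0154
```

Call:
jog_arm:
  rows:
    - {"xyz":[-3.5,0.6,0],"delta_rot":[0,0,0],"fingers":1}
    - {"xyz":[-7,1.2,0],"delta_rot":[0,0,0],"fingers":1}
    - {"xyz":[-10.5,1.8,0],"delta_rot":[0,0,0],"fingers":1}
    - {"xyz":[-13,2.3,0],"delta_rot":[0,0,0],"fingers":1}
    - {"xyz":[-15,2.7,0],"delta_rot":[0,0,0],"fingers":1}

```text
clock: 16.58
tcp_pos: [0.4632, -0.3774, 0.1809]
orientation: [2.532, 1.857, 0.005]
contact_force: [-0.3, 0.7, -3.5]
grip_width: 0.0156
```

```bash
python3 -c "
from h import *
to([.464,-.380,.18],-17.5)
im=imaging.grab_frame('wrist');cv2.imwrite('pics/w13.png',im)
im=imaging.grab_frame('scene');cv2.imwrite('pics/sc13.png',im)"
```

```text
t 16.58 tcp [ 0.4632 -0.3774  0.1809] jawyaw -17.5 tilt [ 0.002  0.003 -1.   ] w 0.0156 F [-0.3  0.7 -3.5] Mz [-0.04 -0.04 -0.01] j7 0.45
shift cm [-0.23  0.16  0.09] turn tz 0.0
level rot deg x,y: 0.2 -0.1
```

View pics/w13.png

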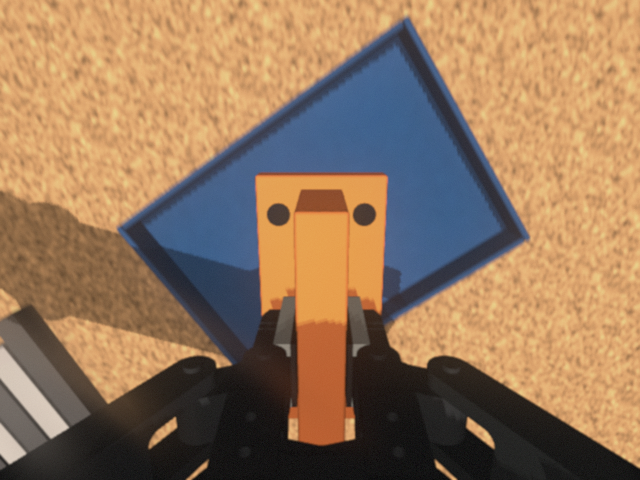

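View pics/sc13.png

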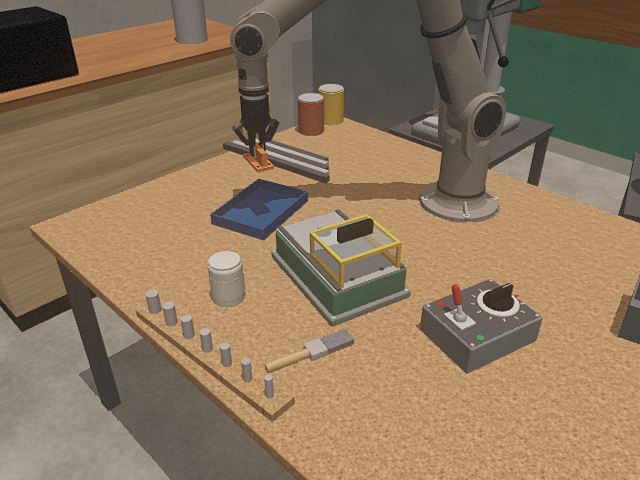

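Call:
jog_arm:
  rows:
    - {"xyz":[-0.2,0.1,2],"delta_rot":[0.2,-0.1,0],"fingers":1}
    - {"xyz":[-0.2,0.1,5],"delta_rot":[0.2,-0.1,0],"fingers":1}
    - {"xyz":[-0.2,0.1,8.5],"delta_rot":[0.2,-0.1,0],"fingers":1}
    - {"xyz":[-0.2,0.1,11.5],"delta_rot":[0.2,-0.1,0],"fingers":1}
    - {"xyz":[-0.2,0.1,13],"delta_rot":[0.2,-0.1,0],"fingers":1}

```text
clock: 17.1
tcp_pos: [0.4614, -0.3781, 0.0464]
orientation: [-2.53, -1.853, 0.005]
contact_force: [0.1, 1.8, -3.0]
grip_width: 0.0153
```

```bash
python3 -c "
from h import *
to([.464,-.380,.0251],-17.5)"
```

```text
t 17.1 tcp [ 0.4614 -0.3781  0.0464] jawyaw -17.6 tilt [ 0.001 -0.006 -1.   ] w 0.0153 F [ 0.1  1.8 -3. ] Mz [0.12 0.04 0.02] j7 0.52
shift cm [-0.1   0.32  2.13] turn tz -0.1
level rot deg x,y: -0.4 -0.0
```

Call:
jog_arm:
  rows:
    - {"xyz":[0,0.2,0.5],"delta_rot":[-0.4,0,0],"fingers":1}
    - {"xyz":[0,0.2,1],"delta_rot":[-0.4,0,0],"fingers":1}
    - {"xyz":[0,0.2,1.4],"delta_rot":[-0.4,0,0],"fingers":1}
    - {"xyz":[0,0.2,1.7],"delta_rot":[-0.4,0,0],"fingers":1}
    - {"xyz":[0,0.2,1.8],"delta_rot":[-0.4,0,0],"fingers":1}

```text
clock: 17.52
tcp_pos: [0.4638, -0.3789, 0.029]
orientation: [2.534, 1.855, 0.002]
contact_force: [-0.7, -0.0, -3.3]
grip_width: 0.0154
```

```bash
python3 -c "
from h import *
to([.464,-.380,.0251],-17.5)"
```

```text
t 17.52 tcp [ 0.4638 -0.3789  0.029 ] jawyaw -17.6 tilt [ 0.     0.002 -1.   ] w 0.0154 F [-0.7 -0.  -3.3] Mz [-0.    0.02 -0.02] j7 0.53
shift cm [-0.09  0.05  0.39] turn tz -0.1
level rot deg x,y: 0.1 -0.0
```

Call:
jog_arm:
  rows:
    - {"xyz":[0,0,0.1],"delta_rot":[0,0,0],"fingers":1}
    - {"xyz":[0,0,0.2],"delta_rot":[0,0,0],"fingers":1}
    - {"xyz":[0,0,0.3],"delta_rot":[0,0,0],"fingers":1}
    - {"xyz":[0,0,0.35],"delta_rot":[0,0,0],"fingers":1}
    - {"xyz":[0,0,0.4],"delta_rot":[0,0,0],"fingers":1}

```text
clock: 17.93
tcp_pos: [0.4639, -0.379, 0.0252]
orientation: [2.533, 1.855, 0.003]
contact_force: [0.5, -0.1, 2.2]
grip_width: 0.0153
```

```bash
python3 -c "
from h import *
to([.464,-.380,.0251],-17.5)"
```

```text
t 17.93 tcp [ 0.4639 -0.379   0.0252] jawyaw -17.6 tilt [ 0.     0.002 -1.   ] w 0.0153 F [ 0.5 -0.1  2.2] Mz [0.28 0.03 0.04] j7 0.54
shift cm [-0.09  0.04  0.01] turn tz -0.1
level rot deg x,y: 0.1 -0.0
```

Call:
jog_arm:
  rows:
    - {"xyz":[0,0,0.05],"delta_rot":[0,0,0],"fingers":1}
    - {"xyz":[0,0,0.05],"delta_rot":[0,0,0],"fingers":0.75}
    - {"xyz":[0,0,0.05],"delta_rot":[0,0,0],"fingers":0.65}
    - {"xyz":[0,0,0.05],"delta_rot":[0,0,0],"fingers":0.5}
    - {"xyz":[0,0,0.0],"delta_rot":[0,0,0],"fingers":0.4}

```text
clock: 18.35
tcp_pos: [0.464, -0.3792, 0.0253]
orientation: [2.533, 1.855, 0.003]
contact_force: [-0.7, -0.1, 0.6]
grip_width: 0.0509
```

```bash
python3 -c "
from h import *
to([.464,-.380,.25],-17.5)
im=imaging.grab_frame('wrist');cv2.imwrite('pics/w14.png',im)"
```

```text
t 18.35 tcp [ 0.464  -0.3792  0.0253] jawyaw -17.6 tilt [ 0.     0.003 -1.   ] w 0.0509 F [-0.7 -0.1  0.6] Mz [-0.01 -0.02 -0.04] j7 0.54
shift cm [ -0.08   0.08 -22.47] turn tz -0.1
level rot deg x,y: 0.2 -0.0
```

View pics/w14.png

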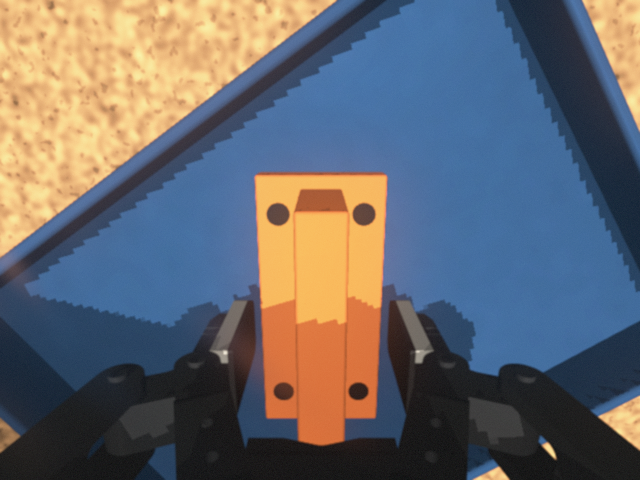

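The bracket stands free in the tray, and the fingers are clear on both sides. I'll withdraw straight up.

Call:
jog_arm:
  rows:
    - {"xyz":[0,0,-1.5],"delta_rot":[0,0,0],"fingers":0.3}
    - {"xyz":[0,0,-4],"delta_rot":[0,0,0],"fingers":0.3}
    - {"xyz":[0,0,-8],"delta_rot":[0,0,0],"fingers":0.3}
    - {"xyz":[0,0,-12],"delta_rot":[0,0,0],"fingers":0.3}
    - {"xyz":[0,0,-16],"delta_rot":[0,0,0],"fingers":0.3}

```text
clock: 18.82
tcp_pos: [0.4631, -0.3789, 0.1869]
orientation: [2.534, 1.855, 0.002]
contact_force: [0.8, -1.0, 0.2]
grip_width: 0.0593
```

Call:
jog_arm:
  rows:
    - {"xyz":[2,0,-2],"delta_rot":[0,0,0],"fingers":0.3}
    - {"xyz":[4,0,-4],"delta_rot":[0,0,0],"fingers":0.3}
    - {"xyz":[7,0,-6],"delta_rot":[0,0,0],"fingers":0.3}
    - {"xyz":[9,0,-7],"delta_rot":[0,0,0],"fingers":0.3}
    - {"xyz":[10,0,-7],"delta_rot":[0,0,0],"fingers":0.3}

```text
clock: 19.23
tcp_pos: [0.4957, -0.2811, 0.2595]
orientation: [2.528, 1.857, 0.008]
contact_force: [0.3, -0.5, 0.5]
grip_width: 0.0597
```

```bash
python3 -c "
from h import *
for n in ('top','scene'):
    im=imaging.grab_frame(n);cv2.imwrite(f'pics/{n}15.png',im)
to([.464,-.380,.25],-17.5)"
```

```text
t 19.33 tcp [ 0.494  -0.2817  0.2567] jawyaw -17.4 tilt [ 0.001  0.002 -1.   ] w 0.0596 F [ 0.1 -0.5 -0.7] Mz [-0.02 -0.01 -0.01] j7 0.23
shift cm [-10.28   0.07   0.66] turn tz 0.1
level rot deg x,y: 0.1 -0.0
```

View pics/top15.png

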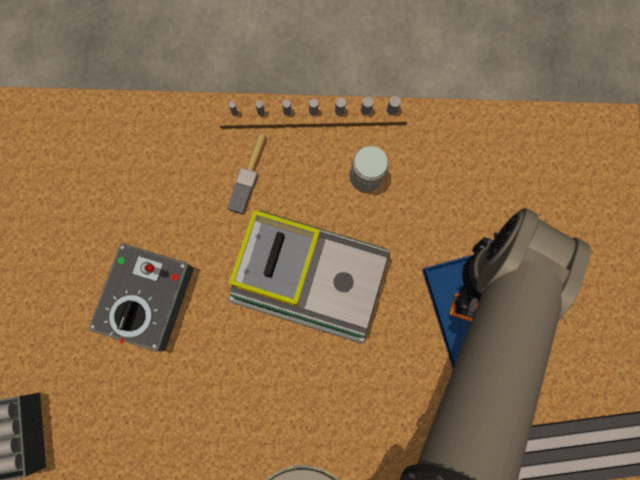

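View pics/scene15.png

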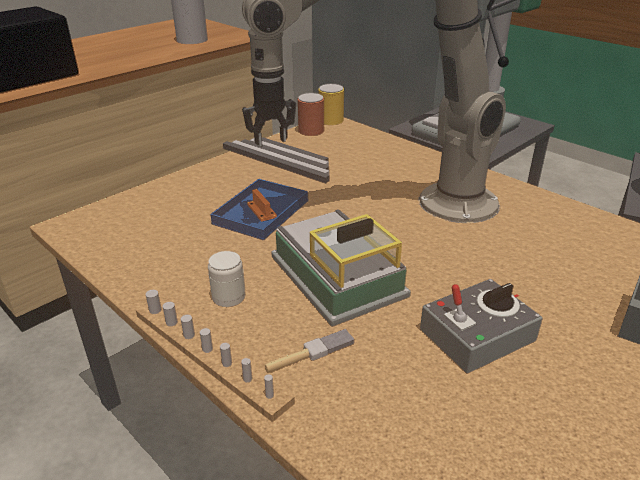

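```bash
python3 -c "
import cv2
im=cv2.imread('pics/top15.png');cv2.imwrite('pics/z15.png',cv2.resize(im[235:360,80:205],(600,600),interpolation=cv2.INTER_CUBIC))"
```

```text
(no output)
```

View pics/z15.png

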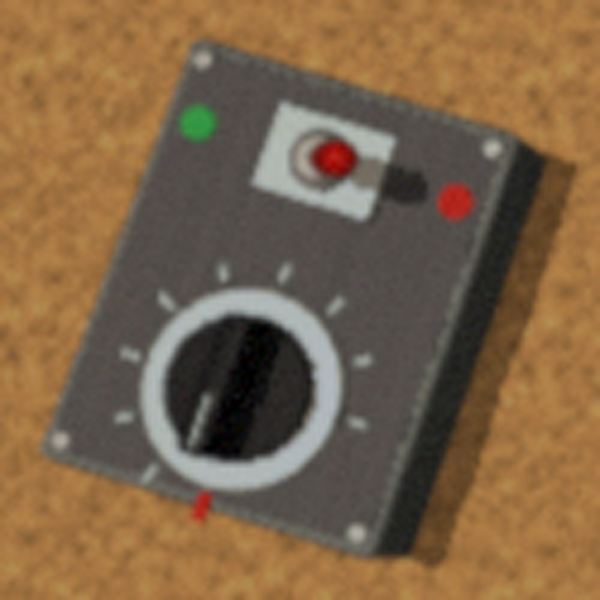

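```bash
python3 -c "
from h import *
p=proj('top',[.526,.325,.144]);print((p[0]-80)*4.8,(p[1]-235)*4.8)
print(r.hand_in())"
```

```text
335.80064274249395 162.04835533481508
the job is handed in; nothing more can be done
None
```

The job is done in the order asked and handed in at about 19.3 s of the 72 s allowed. I turned the knob to its anticlockwise stop, flipped the toggle to the red dot and pushed the guard fully open. I then lifted the bracket off the machine and set it down on its base in the middle of the tray.

**Last checks:**
- **Knob:** The turning moment rose to about 1 N m at the stop. In the last top picture the white mark points to the red tick, within about 1° of the box axis.
- **Toggle:** In the last top picture the bat tip is within a pixel of where the off position predicts it.
- **Guard:** It stopped with the push force rising to about 15 N, well above its 3 N friction. From the top camera I measured 148 mm of travel against the nominal 150 mm, which is within the 2 mm calibration error. I took it as fully open.
- **Bracket:** The force showed it touching the tray floor before I opened the fingers, and the pictures show it upright in the tray. The arm had withdrawn and was touching nothing.
- **Tin and brush:** The arm never went near them, and they look unmoved in the pictures.

**Disagreement:** The wrist and top cameras differed by 4 to 10 mm on the control box. I settled the knob's position from where the fingers closed on it.

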